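# Try the roller catch of the small cupboard

### The arm

A 6-joint arm with a two-finger parallel gripper is mounted at the origin on a cart in front of the work surface, level with it; the furniture and walls round the work are solid. World frame = base frame: x ahead of the robot, y to its left, z up, the work surface at z = 0. Lengths are in m, angles in rad, forces in N, time in s.
With the tool pointing down it reaches from about 0.425 to 0.95 m from the base axis. Payload 3.5 kg.
Tool frame: the origin (TCP) lies at the very end of the fingers, on their centre line; the grasp point (between the pads) lies ctrl.tcp_to_grasp behind it (ctrl.tcp_to_grasp is the distance from the TCP to the grasp point, in m); z points along the fingers, y is the line along which they close (so a half turn about z gives the same grasp; the last joint's range is limited). The gripper opens to 85 mm and grips with 20 to 120 N. Pads are 22 mm wide; open, the fingers measure 114 mm over their backs; the gripper's body (76 mm by 85 mm) begins 54 mm behind the grasp point. The pads swing forward as they close: fully open they stand 13 mm farther back than shut.
Start: joints at [0.993, 0.286, 1.577, -0, 1.279, -0.15], TCP at [0.28, 0.614, 0.231] pointing down, gripper open.
Joint ranges: [-2.77, 2.77], [-0.9, 2.22], [0.21, 2.48], [-1.53, 4.67], [0.24, 2.81], [-2.84, 2.84]. Speed limits (rad/s): [2.79, 2.79, 3.14, 3.14, 3.14, 3.14].

### API

Orientations are given as a unit quaternion [x, y, z, w].
In Python, from plant import ctrl gives the robot as it stands.
- The arm moves only by the shell command python3 -m inch 'ROWS' [FORCE]. ROWS is JSON, a list of rows, each an object with "slide": the shift along the tool's x, y, z in cm, a list of three; "turn": the turn about the tool's z in rad; "grip": the finger opening in cm, from 0 to 8.54. A call has 1 to 20 rows; each row is the pose to reach, as a shift and turn from the pose commanded when the call began, along the tool's axes at that moment; what a row does not reach only later rows make up. A row lasts 1/10 s, in which the tool goes at most 50 mm and 8.59 degrees, less where a joint would pass 70% of its speed; a pose out of reach is approached as far as the arm can. A call with a gripper value outside its range is refused whole. The fingers move at their own pace and stop on an object; FORCE is the grip in N (left out, the last holds). Time passes only in rows, so rows that repeat a pose let the fingers close. It gives the time, the measured TCP pose, the force, the opening and the grip force at its end, in the units of the state.
- ctrl.get_state(): the state, without advancing time (a new reading comes with each control period).
- ctrl.read_camera(name): name is "scene" or "top" or "wrist"; returns (picture, depth): 480x640x3 uint8, red, green, blue; 480x640 float32, m along the optical axis (not along the pixel's ray), 0 where there is no reading.
- ctrl.camera_info(name): a dict with "K" (3x3 intrinsics, pixels), "camera_from_world" (4x4, takes a point from world to camera coordinates); the wrist camera has in their place "T_tool_cam" (4x4, takes a point from camera to tool coordinates, whose origin is the TCP and whose axes are the flange's). Camera axes: x right, y down, z forward; pixel columns grow to the right and rows downward; lengths in m; the calibration is good to about 2 mm. A picture is of the moment at which its call begins: read the wrist's pose just before it. camera_info takes no time and is no camera call.
- ctrl.sign_off(): hands the job in; it is judged then, once.
The state is a dict: "time": time; "qpos": joint angles; "dq": joint speeds; "joint_efforts": joint torques, N m; "eef_pos": TCP position; "tcp_rot": TCP orientation; "contact_force": force on the tool from outside, world axes, zero at the start; "wrist_torque": the same for the moment, N m; "opening": opening from 0.0 (shut) to 1.0 (fully open); "finger_force": force on a finger pad.
Only numpy, scipy, OpenCV 4.12 (cv2) and the standard library are available. Lean on these libraries where they do the work, as an engineer would, in place of code of your own. Each camera call takes 0.05 s, during which the arm holds its last target. There are 200 camera calls.

### The job

The roller catch of the small bench cupboard has been refitted: try it. Push the door gently until it snaps fully home by itself and let go of it so that only the catch holds it, then pull it open again through the catch and leave it standing wide open, about square to the cupboard's front. Do not slam, fling or ram the door, and leave the other things where they are.

Things in the scene. Friction and masses are not known exactly. Their poses are not given: they have to be found in the camera images.
- cupboard: Small bench cupboard, fixed: grey carcass, one white door; 140 mm deep (x), 200 wide (y), 215 high; solid, small things inside. Origin: centre of its underside; its own -x points out of its front (towards the robot), -y to the hinge side (right, seen from the robot), z up. Front plane of the carcass at its x = -70 mm; vertical hinge axis at its (x, y) = (-70, -100) mm.
- door (a joint): Door angle, rad, growing as it opens: 0 parallel to the front, 1.57 square to it, 1.9 at most. Door 196 mm wide, 15 thick, 22 to 210 above the worktop, 0.6 kg; turns lightly, stays where left; the free edge swings to cupboard -x. Fully home is anywhere from 0 to 0.07 rad, different at each start and not to be seen beforehand: the strike on the door is screwed in or out.
- door_hinge (a point): Point on the vertical hinge axis at the height of the handle's grip point, 178 mm above the worktop. Its frame turns with the door: +y runs along the door to the free edge, -x out of the door's outer face.
- door_handle (a point): Grip point of the steel bar handle, on the bar's axis, 178 mm above the worktop, 37 mm below the cupboard's top; in the door_hinge frame at (-50, +150, 0) mm. The bar is vertical, round, 11 mm thick, 112 to 208 mm above the worktop, posts to the door at 118 and 203 mm; its axis stands 33 mm off the outer face. The frame turns with the door like door_hinge.
- catch: Roller catch inside under the top: two 10 mm rollers sprung towards each other; the strike's round head (11 mm; 150 mm from the hinge, inner face of the door) passes between. Felt at the handle when closing: from 11 mm before home resistance rises to about 5 to 12 N, ends 3 to 4 mm before home, then the rollers draw the door home. Let go earlier, it springs open. Opening takes a similar pull.
- buffer: Stiff rubber buffer (about 20 N per mm), 30 mm wide, fixed behind the rollers; origin: middle of its face. The strike's head rests on it with a few N when the door is caught fully home. Pressing on after the snap quickly passes 20 N on it, which counts as ramming.
- specimen_jar: Bystander, to be left alone: white jar with a screw lid, 56 mm across, 72 mm high. Origin: centre of its underside.
- objective_case: Bystander, to be left alone: small white round case with black cap, 33 mm across, 49 mm high. Origin: centre of its underside.
- petri_dish: Bystander, to be left alone: flat clear lidded dish, 61 mm across, 15 mm high. Origin: centre of its underside.
- dropper_bottle: Bystander, to be left alone: brown dropper bottle, 33 mm across, 100 mm high. Origin: centre of its underside.
- wash_bottle: Bystander, to be left alone: white squeeze bottle with bent spout, 62 x 104 mm, 182 mm high. Origin: centre of its underside.
- onion: Bystander, to be left alone: brown onion, 60 mm across, 71 mm high. Origin: centre of its underside.
- tape_1: Bystander, to be left alone: roll of tape lying flat, about 103 mm across, 25 mm high. Origin: centre of its underside.
- pencil_1: Bystander, to be left alone: pencil, 159 mm long, lying on the worktop. Origin: centre of its underside.

How it is judged:
On the way:
1. the door is held fully home by the catch alone: it rests on the buffer, within 0.08 rad, the robot not touching it (value of joint door below 0.08 rad and contact force between buffer and door above 0.5 N and contact force between each of the fingers, the arm and door below 0.1 N), for 0.4 s.
At the end, for the whole second after the job is handed in: After having been caught fully home once with the robot off it, the door stands open again at 1.15 to 1.8 rad (about 66 to 103 degrees), at rest (under 0.05 rad/s) (value of joint door between 1.15 and 1.8 rad and velocity of joint door between -0.05 and 0.05 rad/s); the robot touches nothing.
It fails at once if the door is rammed: more than 20 N on the buffer (contact force between buffer and door above 20 N).
It fails at once if the door is slammed: closing faster than 1.2 rad/s before it reaches the catch (above 0.15 rad) (value of joint door above 0.15 rad and velocity of joint door below -1.2 rad/s).
It fails at once if the door is flung open: faster than 2 rad/s beyond 0.2 rad (value of joint door above 0.2 rad and velocity of joint door above 2 rad/s).
It fails at once if one of the other things is shifted by more than 20 mm (distance of any of specimen_jar, objective_case, petri_dish, dropper_bottle, wash_bottle, onion, tape_1, pencil_1 from where it was at the start of the episode above 0.02 m).
It also fails if it takes over 61 s, if anything falls off the work surface, if the arm or the gripper's body presses on something with over 40 N, if the wrist force passes 120 N, or if a joint passes its speed limit or range.

## Working session

There is one attempt and no reset: what is moved stays moved. The work goes in short steps, Python scripts to look and compute and a shell command to move; the robot and the scene stay as the last step left them, time stands still between calls to the robot, and variables do not carry over. Pictures are saved under pics/ and viewed, at most 10 in all, crops included, and the job is handed in when it is done.

```bash
mkdir -p pics; ls; python3 - <<'E'
from plant import ctrl
import cv2,numpy as np
np.set_printoptions(precision=4,suppress=True)
s=ctrl.get_state();print(s)
print(ctrl.tcp_to_grasp)
for n in("scene","top"):
    p,d=ctrl.read_camera(n);cv2.imwrite(f"pics/{n}0.png",p[:,:,::-1]);np.savez(f"{n}0.npz",p=p,d=d)
    print(ctrl.camera_info(n))
E
```

```text
pics
{'time': 0.0, 'qpos': array([ 0.993 ,  0.2872,  1.5782,  0.    ,  1.2786, -0.15  ]), 'dq': array([ 0.0009, -0.0013,  0.0001, -0.0013, -0.0004, -0.0012]), 'joint_efforts': array([ -0.0002, -40.5984, -29.2624,  -0.0002,   0.0058,  -0.    ]), 'eef_pos': array([0.2796, 0.6136, 0.2299]), 'tcp_rot': array([ 0.2123,  0.9772, -0.0011, -0.0004]), 'contact_force': array([ 0.004 , -0.1903,  1.1149]), 'wrist_torque': array([ 0.0718, -0.003 ,  0.0151]), 'finger_force': 0.0, 'opening': 0.9996332818016713}
0.0187
{'K': array([[569.9516,   0.    , 313.9879],
       [  0.    , 569.9516, 245.2747],
       [  0.    ,   0.    ,   1.    ]]), 'camera_from_world': array([[ 0.8556, -0.5176, -0.0117, -0.4069],
       [-0.3035, -0.4832, -0.8212,  0.2419],
       [ 0.4194,  0.7062, -0.5705,  1.5287],
       [ 0.    ,  0.    ,  0.    ,  1.    ]])}
{'K': array([[604.5514,   0.    , 313.142 ],
       [  0.    , 604.5514, 243.1911],
       [  0.    ,   0.    ,   1.    ]]), 'camera_from_world': array([[-0.0047, -1.    ,  0.0013, -0.0004],
       [-0.9944,  0.0045, -0.1053,  0.5104],
       [ 0.1053, -0.0018, -0.9944,  1.6097],
       [ 0.    ,  0.    ,  0.    ,  1.    ]])}
```

View pics/scene0.png

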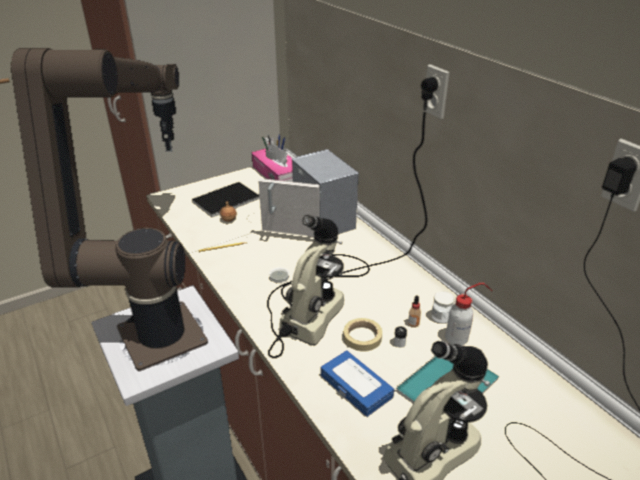

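View pics/top0.png

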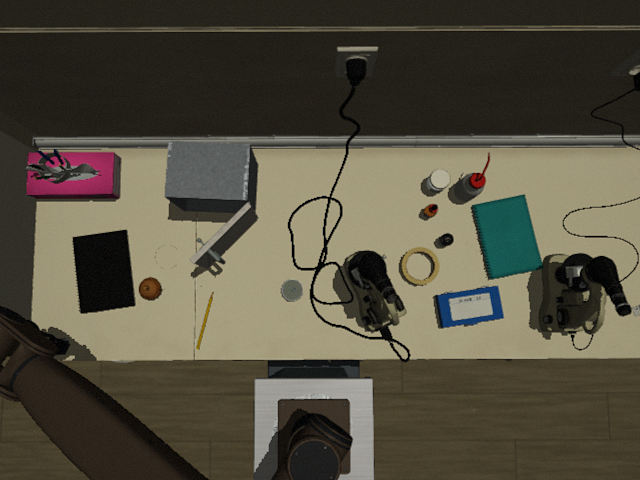

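The pictures show the cupboard at top-view px (167–256, 141–200), its door ajar with the top edge from about (255,203) to (195,262) and the handle near (210,262). The onion is at (150,288) and the pencil at (205,320), both near the door's swing. Next I'll fit the carcass and the door from depth.

```bash
cat > h.py <<'E'
import numpy as np,cv2
from plant import ctrl
np.set_printoptions(precision=4,suppress=True)
def cloud(n,d):
    i=ctrl.camera_info(n);K=i["K"];T=np.linalg.inv(i["camera_from_world"])
    v,u=np.mgrid[0:480,0:640]
    P=np.stack([(u-K[0,2])/K[0,0]*d,(v-K[1,2])/K[1,1]*d,d],-1)
    P=P@T[:3,:3].T+T[:3,3];P[d<=0]=np.nan
    return P
E
python3 - <<'E'
from h import *
Z=np.load("top0.npz");P=cloud("top",Z["d"])
S=P[130:300,150:280].reshape(-1,3)
S=S[(S[:,2]>.19)&(S[:,2]<.24)]
m=np.zeros((480,640),np.uint8)
m[130:300,150:280]=((P[130:300,150:280,2]>.19)&(P[130:300,150:280,2]<.23))
n,l,st,c=cv2.connectedComponentsWithStats(m)
for k in range(1,n):
    if st[k,4]>30:
        Q=P[l==k];r=cv2.minAreaRect((Q[:,:2]*1000).astype(np.float32))
        print(k,st[k],Q.mean(0),r,cv2.boxPoints(r))
S=cloud("scene",np.load("scene0.npz")["d"]);Q=S[150:250,240:370].reshape(-1,3)
# door face plane: points z .04-.1
for z in (.05,.09,.16):
    q=Q[abs(Q[:,2]-z)<.01]
    q=q[q[:,0]<1.1]
    o=np.argsort(q[:,0]);print(z,q[o][::max(1,len(o)//14)])
Q=S[190:235,200:240].reshape(-1,3);print("onion",Q[Q[:,2]>.02].mean(0))
E
```

```text
1 [ 165  141   88  123 5439] [0.6487 0.2482 0.2134] ((595.1046752929688, 251.2393798828125), (299.9815673828125, 207.97283935546875), 0.903309166431427) [[443.4932 352.8483]
 [446.7719 144.9013]
 [746.7162 149.6305]
 [743.4375 357.5775]]
0.05 [[0.441  0.2789 0.0569]
 [0.4657 0.2567 0.0448]
 [0.4926 0.2357 0.0587]
 [0.5205 0.2064 0.0418]
 [0.5427 0.1789 0.0532]
 [0.6205 0.8156 0.0553]
 [0.6376 0.6178 0.0499]
 [0.6408 0.5655 0.0548]
 [0.6508 0.1546 0.0565]
 [0.6654 0.1585 0.0416]
 [0.683  0.1551 0.0453]
 [0.7047 0.1519 0.0516]
 [0.8001 0.6923 0.0587]
 [0.8071 0.1864 0.0518]
 [0.8136 0.2559 0.0477]]
0.09 [[0.44   0.2799 0.0876]
 [0.462  0.259  0.0836]
 [0.4845 0.2386 0.0869]
 [0.5041 0.2262 0.0984]
 [0.5235 0.2022 0.0856]
 [0.5448 0.1869 0.0941]
 [0.6263 0.1532 0.0924]
 [0.656  0.1571 0.0805]
 [0.6743 0.658  0.0918]
 [0.6875 0.7191 0.0812]
 [0.6969 0.5772 0.0979]
 [0.7041 0.6238 0.0852]
 [0.734  0.1556 0.0945]
 [0.8073 0.623  0.0846]
 [0.8112 0.2365 0.09  ]]
0.16 [[0.4417 0.2812 0.1504]
 [0.4571 0.2679 0.1595]
 [0.4871 0.2493 0.1629]
 [0.5128 0.2174 0.1559]
 [0.537  0.1892 0.1586]
 [0.5579 0.1628 0.1579]
 [0.5844 0.1519 0.1658]
 [0.6144 0.1585 0.1679]
 [0.6364 0.1576 0.1652]
 [0.6728 0.1552 0.1663]
 [0.7103 0.1592 0.1642]
 [0.8047 0.2736 0.161 ]
 [0.808  0.2483 0.1634]
 [0.8098 0.4089 0.1617]
 [0.8152 0.3773 0.1574]]
onion [0.3849 0.434  0.039 ]
```

```bash
cat >> h.py <<'E'
from scipy.spatial.transform import Rotation as R
def geom(H,th,yaw):
    th=th+yaw; ey=np.array([-np.sin(th),np.cos(th)]);ex=np.array([np.cos(th),np.sin(th)])
    return ex,ey,H+.15*ey-.05*ex
E
python3 - <<'E'
from h import *
P=cloud("top",np.load("top0.npz")["d"])[130:300,150:280].reshape(-1,3)
T=P[(P[:,2]>.2)&(P[:,2]<.225)]
C=T[T[:,0]>.612]; 
for y0 in np.arange(.17,.35,.03):
    c=T[(abs(T[:,1]-y0)<.006)];c=c[c[:,0]>.58];print(y0,c[:,0].min(),c[:,0].max())
r=C[:,0]
for x0 in (.63,.67,.71): c=C[abs(r-x0)<.006];print(x0,c[:,1].min(),c[:,1].max())
S=cloud("scene",np.load("scene0.npz")["d"])[150:250,240:370].reshape(-1,3)
q=S[(S[:,2]>.035)&(S[:,2]<.105)&(S[:,0]<.56)&(S[:,0]>.42)&(S[:,1]<.32)]
vx,vy,x0,y0=cv2.fitLine(q[:,:2].astype(np.float32),cv2.DIST_HUBER,0,.001,.001).ravel();print("outer face",vx,vy,x0,y0,"ang",np.arctan2(abs(vx),abs(vy)),len(q))
q=S[(S[:,1]<.165)&(S[:,1]>.145)&(S[:,0]>.6)&(S[:,0]<.75)&(S[:,2]>.03)&(S[:,2]<.19)]
print("side",cv2.fitLine(q[:,:2].astype(np.float32),cv2.DIST_HUBER,0,.001,.001).ravel(),q[:,0].min())
D=T[T[:,0]<.57]; print("door top",cv2.minAreaRect((D[:,:2]*1000).astype(np.float32)))
E
```

```text
0.17 0.5956455867613856 0.7361995014446395
0.2 0.5971011011699812 0.7384633314967844
0.23 0.5984112837312949 0.7374081033578846
0.26 0.6003411829140644 0.7422727031480707
0.29000000000000004 0.6010525023029344 0.7397719768449207
0.32 0.6027442156052272 0.7431110418162753
0.63 0.15476938054087117 0.3557006116660836
0.67 0.15296005556870618 0.3520282811494621
0.71 0.15111654596033794 0.3507507696556594
outer face 0.70826846 -0.70594317 0.49702847 0.23208742 ang 0.78704244 794
side [ 0.9991 -0.0416  0.6714  0.1564] 0.600260844992016
door top ((498.71075439453125, 213.5025634765625), (53.92575454711914, 178.19830322265625), 45.83466720581055)
```

Cupboard yaw is about −0.044 rad, the hinge is near (0.596, 0.1575), and the door is open about 0.83 rad. That puts the handle at about (0.4545, 0.228). I'll go above it first.

```bash
python3 -m inch '[{"slide":[-4,-3,-3],"turn":0.1,"grip":5},{"slide":[-31.9,-27.8,-3],"turn":1.0,"grip":5},{"slide":[-31.9,-27.8,-3],"turn":1.0,"grip":5},{"slide":[-31.9,-27.8,-3],"turn":1.93,"grip":5},{"slide":[-31.9,-27.8,-3],"turn":1.93,"grip":5},{"slide":[-31.9,-27.8,-3],"turn":1.93,"grip":5},{"slide":[-31.9,-27.8,-3],"turn":1.93,"grip":5},{"slide":[-31.9,-27.8,-3],"turn":1.93,"grip":5},{"slide":[-31.9,-27.8,-3],"turn":1.93,"grip":5},{"slide":[-31.9,-27.8,-3],"turn":1.93,"grip":5},{"slide":[-31.9,-27.8,-3],"turn":1.93,"grip":5},{"slide":[-31.9,-27.8,-3],"turn":1.93,"grip":5},{"slide":[-31.9,-27.8,-3],"turn":1.93,"grip":5},{"slide":[-31.9,-27.8,-3],"turn":1.93,"grip":5},{"slide":[-31.9,-27.8,-3],"turn":1.93,"grip":5},{"slide":[-31.9,-27.8,-3],"turn":1.93,"grip":5},{"slide":[-31.9,-27.8,-3],"turn":1.93,"grip":5}]'
cat >> h.py <<'E'
def wcloud(d,s):
    i=ctrl.camera_info("wrist");K=i["K"];T=np.eye(4);T[:3,:3]=R.from_quat(s["tcp_rot"]).as_matrix();T[:3,3]=s["eef_pos"]
    T=T@i["T_tool_cam"];v,u=np.mgrid[0:480,0:640]
    P=np.stack([(u-K[0,2])/K[0,0]*d,(v-K[1,2])/K[1,1]*d,d],-1)@T[:3,:3].T+T[:3,3];P[d<=0]=np.nan
    return P
E
python3 - <<'E'
from h import *
s=ctrl.get_state();p,d=ctrl.read_camera("wrist");cv2.imwrite("pics/w1.png",p[:,:,::-1]);np.savez("w1.npz",p=p,d=d,e=s["eef_pos"],r=s["tcp_rot"])
print(s["qpos"],s["opening"],ctrl.camera_info("wrist"))
P=wcloud(d,s);m=((P[...,2]>.19)&(P[...,2]<.225)).astype(np.uint8)
n,l,st,c=cv2.connectedComponentsWithStats(m)
for k in range(1,n):
    if st[k,4]>60: Q=P[l==k];print(st[k],c[k],Q.mean(0),cv2.minAreaRect((Q[:,:2]*1000).astype(np.float32)))
E
```

```text
time: 1.8
eef_pos: [0.4548, 0.2289, 0.2612]
tcp_rot: [0.924, 0.383, -0.0, -0.0]
contact_force: [0.5, 0.1, 0.5]
opening: 0.582
finger_force: 0.0
[ 0.2668 -0.1083  1.9447  0.      1.3053  1.0524] 0.5824431693043352 {'K': array([[360.008 ,   0.    , 326.0794],
       [  0.    , 360.008 , 230.0997],
       [  0.    ,   0.    ,   1.    ]]), 'T_tool_cam': array([[-0.0001, -0.9504, -0.311 ,  0.0805],
       [ 1.    ,  0.0003, -0.0011, -0.0006],
       [ 0.0011, -0.311 ,  0.9504, -0.1427],
       [ 0.    ,  0.    ,  0.    ,  1.    ]])}
[  487     0   153   169 16329] [584.8754  67.6485] [0.6138 0.2116 0.2139] ((622.5911865234375, 212.66058349609375), (108.55267333984375, 48.123260498046875), 87.3377685546875)
[319 123  16  16 153] [326.4967 130.9477] [0.5042 0.2791 0.1909] ((504.1537170410156, 279.1400451660156), (8.238348960876465, 8.094026565551758), 65.46339416503906)
[  239   163   361    99 12702] [407.5377 187.6183] [0.5148 0.2269 0.208 ] ((507.574951171875, 211.2122802734375), (56.22179412841797, 196.01710510253906), 45.35068893432617)
```

View pics/w1.png

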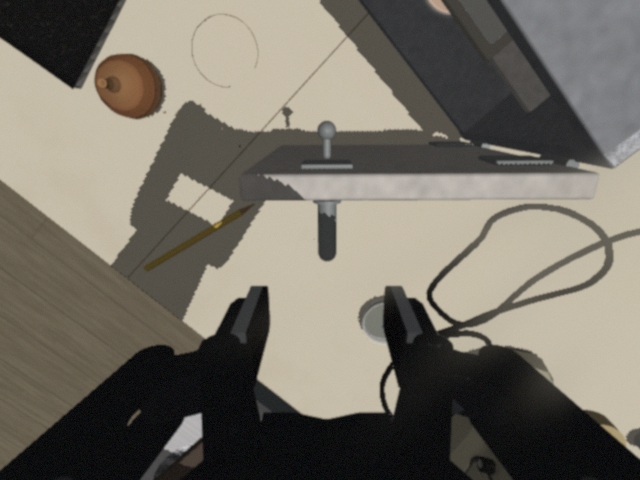

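The wrist view shows the handle bar at columns 318–337, centred between the fingers (about 247–405), with the door edge at row ~199. Lowering astride the bar.

```bash
python3 -m inch '[{"slide":[0,0,3],"turn":0,"grip":5},{"slide":[0,0,6],"turn":0,"grip":5},{"slide":[0,0,8],"turn":0,"grip":5},{"slide":[0,0,9.2],"turn":0,"grip":5},{"slide":[0,0,9.2],"turn":0,"grip":5}]'
python3 - <<'E'
from h import *
Z=np.load("w1.npz");P=wcloud(Z["d"],{"eef_pos":Z["e"],"tcp_rot":Z["r"]})
Rm=R.from_quat(Z["r"]).as_matrix();L=(P-Z["e"])@Rm
m=(P[...,2]>.15)&(P[...,2]<.215)&(abs(L[...,1])<.03)&(L[...,0]<.06)
for a,b in((-.03,-.012),(-.008,.008),(.012,.03)):
    q=L[m&(L[...,1]>a)&(L[...,1]<b)];q=q[q[:,2]<.06] if len(q) else q
    print(a,np.percentile(q[:,0],[0,2,10,50]) if len(q) else None)
H=np.array([.596,.1575]);yaw=-.044
s=ctrl.get_state();e0=s["eef_pos"][:2];Rm=R.from_quat(s["tcp_rot"]).as_matrix()
th0=.831
for th in (.831,.7,.6,.5,.4,.3,.25,.2,.15,.1,.05,0):
    ex,ey,h=geom(H,th,yaw);t=h+.02*ex   # TCP 20 mm nearer the face than bar
    print(th,(np.r_[t-e0,0]@Rm*100)[:2],th0-th)
E
```

```text
time: 2.35
eef_pos: [0.4538, 0.2286, 0.1675]
tcp_rot: [0.924, 0.382, -0.002, -0.0]
contact_force: [-0.3, 0.4, -0.2]
opening: 0.587
finger_force: 0.0
-0.03 [0.0342 0.0345 0.0359 0.0423]
-0.008 [-0.0036 -0.0007  0.0049  0.0301]
0.012 [0.0339 0.0342 0.0359 0.0424]
0.831 [2.0034 0.0827] 0.0
0.7 [ 3.9877 -0.1862] 0.131
0.6 [ 5.5165 -0.2155] 0.23099999999999998
0.5 [ 7.0406 -0.0921] 0.33099999999999996
0.4 [8.5447 0.1829] 0.43099999999999994
0.3 [10.0139  0.6066] 0.5309999999999999
0.25 [10.7307  0.873 ] 0.581
0.2 [11.4334  1.1749] 0.631
0.15 [12.1201  1.5116] 0.6809999999999999
0.1 [12.7891  1.8821] 0.731
0.05 [13.4387  2.2856] 0.7809999999999999
0 [14.0674  2.7211] 0.831
```

```bash
python3 -m inch '[{"slide":[1.0,0,0],"turn":0,"grip":5},{"slide":[2.0,0.05,0],"turn":0,"grip":5},{"slide":[2.5,0,0],"turn":0.03,"grip":5},{"slide":[3.2,-0.1,0],"turn":0.08,"grip":5},{"slide":[4.0,-0.2,0],"turn":0.13,"grip":5},{"slide":[4.75,-0.2,0],"turn":0.18,"grip":5},{"slide":[5.5,-0.2,0],"turn":0.23,"grip":5},{"slide":[6.3,-0.15,0],"turn":0.28,"grip":5},{"slide":[7.05,-0.1,0],"turn":0.33,"grip":5},{"slide":[7.8,0.05,0],"turn":0.38,"grip":5},{"slide":[8.55,0.2,0],"turn":0.43,"grip":5},{"slide":[9.3,0.4,0],"turn":0.48,"grip":5},{"slide":[10.0,0.6,0],"turn":0.53,"grip":5},{"slide":[10.4,0.75,0],"turn":0.556,"grip":5},{"slide":[10.75,0.87,0],"turn":0.581,"grip":5},{"slide":[11.1,1.0,0],"turn":0.606,"grip":5},{"slide":[11.1,1.0,0],"turn":0.606,"grip":5}]'
python3 - <<'E'
from h import *
s=ctrl.get_state();print(s["time"],s["eef_pos"],s["contact_force"],s["opening"],s["qpos"],s["joint_efforts"])
p,d=ctrl.read_camera("wrist");cv2.imwrite("pics/w2.png",p[:,:,::-1]);P=wcloud(d,s)
Rm=R.from_quat(s["tcp_rot"]).as_matrix();L=(P-s["eef_pos"])@Rm
m=(P[...,2]>.195)&(P[...,2]<.214)&(L[...,0]>.005)&(L[...,0]<.06)&(abs(L[...,1])<.045)
for y0 in np.arange(-.045,.04,.01):
    q=L[m&(L[...,1]>y0)&(L[...,1]<y0+.01)];print(round(y0,3),len(q),np.percentile(q[:,0],[0,2,10,50]) if len(q) else None)
E
```

```text
time: 4.05
eef_pos: [0.5412, 0.3004, 0.1696]
tcp_rot: [0.996, 0.089, 0.0, -0.0]
contact_force: [-0.6, -0.2, -0.1]
opening: 0.581
finger_force: 0.0
4.05 [0.5412 0.3004 0.1696] [-0.5594 -0.156  -0.0651] 0.5814943088527135 [0.343  0.2204 1.7732 0.     1.1471 1.7364] [  0.0211 -36.3775 -27.8614   0.0055  -0.0092   0.0737]
-0.045 1870 [0.0061 0.007  0.0141 0.0231]
-0.035 2240 [0.005  0.0061 0.0097 0.021 ]
-0.025 1818 [0.0121 0.0134 0.0155 0.024 ]
-0.015 2106 [0.0051 0.0104 0.0146 0.0247]
-0.005 2514 [0.005  0.0057 0.0108 0.0226]
0.005 2006 [0.0099 0.0136 0.0156 0.0249]
0.015 1933 [0.005  0.0065 0.0138 0.0232]
0.025 2213 [0.0051 0.0068 0.0108 0.022 ]
0.035 1889 [0.0063 0.0071 0.015  0.0241]
```

View pics/w2.png

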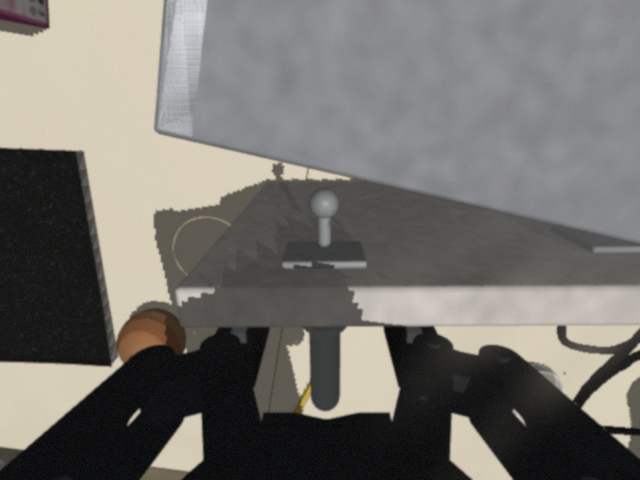

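The pads lie against the door face at row ~325, with the bar free between them at column 325. The door is at about 0.22 rad. Now I'll creep in.

```bash
python3 -m inch '[{"slide":[0.25,-0.05,0],"turn":0.017,"grip":5},{"slide":[0.5,-0.08,0],"turn":0.033,"grip":5},{"slide":[0.75,-0.12,0],"turn":0.05,"grip":5},{"slide":[0.9,-0.14,0],"turn":0.06,"grip":5},{"slide":[0.9,-0.14,0],"turn":0.06,"grip":5}]'; python3 -m inch '[{"slide":[0.1,-0.02,0],"turn":0.007,"grip":5},{"slide":[0.2,-0.04,0],"turn":0.013,"grip":5},{"slide":[0.2,-0.04,0],"turn":0.013,"grip":5}]';python3 -m inch '[{"slide":[0.1,-0.02,0],"turn":0.007,"grip":5},{"slide":[0.2,-0.04,0],"turn":0.013,"grip":5},{"slide":[0.2,-0.04,0],"turn":0.013,"grip":5}]'
```

```text
time: 4.6
eef_pos: [0.5495, 0.3031, 0.1693]
tcp_rot: [0.998, 0.059, 0.0, 0.0]
contact_force: [0.4, 0.7, 1.0]
opening: 0.582
finger_force: 0.0
time: 4.9
eef_pos: [0.5513, 0.3038, 0.1694]
tcp_rot: [0.999, 0.052, 0.0, -0.0]
contact_force: [-0.3, 0.1, -0.2]
opening: 0.585
finger_force: 0.0
time: 5.2
eef_pos: [0.5533, 0.3044, 0.1694]
tcp_rot: [0.999, 0.046, 0.0, -0.0]
contact_force: [-0.7, 0.6, 0.5]
opening: 0.585
finger_force: 0.0
```

```bash
python3 -m inch '[{"slide":[0.1,-0.01,0],"turn":0.007,"grip":5},{"slide":[0.2,-0.03,0],"turn":0.013,"grip":5},{"slide":[0.2,-0.03,0],"turn":0.013,"grip":5}]' | grep -E "eef|contact"; python3 -m inch '[{"slide":[0.1,-0.01,0],"turn":0.007,"grip":5},{"slide":[0.1,-0.01,0],"turn":0.007,"grip":5}]'| grep -E "eef|contact"; python3 -m inch '[{"slide":[0.1,-0.01,0],"turn":0.007,"grip":5},{"slide":[0.1,-0.01,0],"turn":0.007,"grip":5}]'| grep -E "eef|contact"
```

```text
eef_pos: [0.5552, 0.3049, 0.1693]
contact_force: [0.6, 0.8, 0.2]
eef_pos: [0.5562, 0.3051, 0.1693]
contact_force: [0.3, -0.4, 0.2]
eef_pos: [0.5571, 0.3052, 0.1693]
contact_force: [0.2, 0.0, -0.2]
```

```bash
python3 -m inch '[{"slide":[0.1,-0.01,0],"turn":0.007,"grip":5},{"slide":[0.1,-0.01,0],"turn":0.007,"grip":5}]' | grep -E "eef|contact"; python3 -m inch '[{"slide":[0.1,-0.01,0],"turn":0.007,"grip":5},{"slide":[0.1,-0.01,0],"turn":0.007,"grip":5}]'| grep -E "eef|contact"; python3 -m inch '[{"slide":[0.1,-0.01,0],"turn":0.007,"grip":5},{"slide":[0.1,-0.01,0],"turn":0.007,"grip":5}]'| grep -E "eef|contact"
```

```text
eef_pos: [0.5582, 0.3054, 0.1693]
contact_force: [0.2, 0.2, 1.1]
eef_pos: [0.5591, 0.3055, 0.1694]
contact_force: [-0.3, 0.1, 0.3]
eef_pos: [0.5596, 0.3057, 0.1693]
contact_force: [-1.8, -0.3, 1.0]
```

```bash
python3 -m inch '[{"slide":[0.1,-0.01,0],"turn":0.007,"grip":5},{"slide":[0.1,-0.01,0],"turn":0.007,"grip":5}]' | grep -E "eef|contact"
```

```text
eef_pos: [0.5598, 0.3058, 0.1694]
contact_force: [-5.2, -1.8, 2.8]
```

```bash
python3 -m inch '[{"slide":[0.1,-0.01,0],"turn":0,"grip":5},{"slide":[0.1,-0.01,0],"turn":0,"grip":5}]' | grep -E "eef|contact"
```

```text
eef_pos: [0.5607, 0.3059, 0.1693]
contact_force: [-5.0, -0.9, 3.3]
```

```bash
python3 -m inch '[{"slide":[0.1,-0.01,0],"turn":0,"grip":5},{"slide":[0.1,-0.01,0],"turn":0,"grip":5}]' | grep -E "eef|contact"
```

```text
eef_pos: [0.5618, 0.3061, 0.1693]
contact_force: [-5.8, 0.4, 2.8]
```

```bash
python3 -m inch '[{"slide":[0.1,-0.01,0],"turn":0,"grip":5},{"slide":[0.1,-0.01,0],"turn":0,"grip":5}]' | grep -E "eef|contact"
```

```text
eef_pos: [0.5626, 0.3062, 0.1694]
contact_force: [-5.4, -0.1, 3.8]
```

```bash
python3 -m inch '[{"slide":[0.1,-0.01,0],"turn":0,"grip":5},{"slide":[0.1,-0.01,0],"turn":0,"grip":5}]' | grep -E "eef|contact"
```

```text
eef_pos: [0.5632, 0.3063, 0.1693]
contact_force: [-6.9, -1.6, 4.0]
```

```bash
python3 -m inch '[{"slide":[0.1,-0.01,0],"turn":0,"grip":5},{"slide":[0.1,-0.01,0],"turn":0,"grip":5}]' | grep -E "eef|contact"
```

```text
eef_pos: [0.5639, 0.3064, 0.1693]
contact_force: [-7.7, -1.2, 4.8]
```

```bash
python3 -m inch '[{"slide":[0.1,-0.01,0],"turn":0,"grip":5},{"slide":[0.1,-0.01,0],"turn":0,"grip":5}]' | grep -E "eef|contact"
```

```text
eef_pos: [0.5648, 0.3066, 0.1693]
contact_force: [-7.6, -1.0, 4.0]
```

```bash
python3 -m inch '[{"slide":[0.1,-0.01,0],"turn":0,"grip":5},{"slide":[0.1,-0.01,0],"turn":0,"grip":5}]' | grep -E "eef|contact"
```

```text
eef_pos: [0.568, 0.3069, 0.1694]
contact_force: [-0.1, -0.4, 0.3]
```

```bash
python3 -m inch '[{"slide":[0.05,-0.01,0],"turn":0,"grip":5},{"slide":[0.05,-0.01,0],"turn":0,"grip":5}]' | grep -E "eef|contact"
```

```text
eef_pos: [0.569, 0.3068, 0.1693]
contact_force: [-1.1, 0.3, 0.2]
```

It snapped: the force fell from 8 N to 0 and the tool sprang ahead. Backing off the face, waiting, and looking.

```bash
python3 -m inch '[{"slide":[-0.5,0.05,0],"turn":0,"grip":5},{"slide":[-1.0,0.1,0],"turn":0,"grip":5},{"slide":[-1.0,0.1,0],"turn":0,"grip":5},{"slide":[-1.0,0.1,0],"turn":0,"grip":5},{"slide":[-1.0,0.1,0],"turn":0,"grip":5},{"slide":[-1.0,0.1,0],"turn":0,"grip":5},{"slide":[-1.0,0.1,0],"turn":0,"grip":5},{"slide":[-1.0,0.1,0],"turn":0,"grip":5},{"slide":[-1.0,0.1,0],"turn":0,"grip":5}]'
python3 - <<'E'
from h import *
s=ctrl.get_state();p,d=ctrl.read_camera("wrist");cv2.imwrite("pics/w3.png",p[:,:,::-1]);P=wcloud(d,s)
Rm=R.from_quat(s["tcp_rot"]).as_matrix();L=(P-s["eef_pos"])@Rm
print(s["qpos"],s["eef_pos"])
E
```

```text
time: 9.2
eef_pos: [0.5585, 0.3055, 0.1693]
tcp_rot: [1.0, 0.018, -0.0, 0.0]
contact_force: [1.1, 0.2, -0.2]
opening: 0.585
finger_force: 0.0
[ 0.3414  0.2584  1.7281 -0.      1.1552  1.8754] [0.5585 0.3055 0.1693]
```

View pics/w3.png

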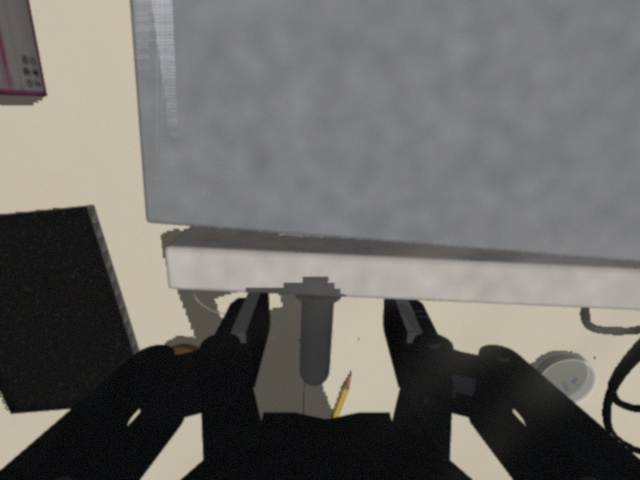

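The door is home: its edge runs from (168,288) to (640,307), so it stands about 0.04 rad relative to the tool, with the bar at column ~317 (fingers centred on 326). Now I'll centre on the bar and grip.

```bash
python3 -m inch '[{"slide":[-0.6,-0.15,0],"turn":0.02,"grip":5},{"slide":[-1.1,-0.25,0],"turn":0.04,"grip":5},{"slide":[-1.1,-0.25,0],"turn":0.04,"grip":3},{"slide":[-1.1,-0.25,0],"turn":0.04,"grip":2},{"slide":[-1.1,-0.25,0],"turn":0.04,"grip":0.5},{"slide":[-1.1,-0.25,0],"turn":0.04,"grip":0.5},{"slide":[-1.1,-0.25,0],"turn":0.04,"grip":0.5},{"slide":[-1.1,-0.25,0],"turn":0.04,"grip":0.5},{"slide":[-1.1,-0.25,0],"turn":0.04,"grip":0.5}]' 60
python3 - <<'E'
import numpy as np
for D in (.03,.07,.1,.15,.2,.3,.4,.5,.6,.7,.8,.9,1,1.1,1.2,1.3):
    print(D,np.round([100*(-.15*np.sin(D)+.05*(1-np.cos(D))),100*(.15*(1-np.cos(D))+.05*np.sin(D))],2))
E
```

```text
time: 10.15
eef_pos: [0.5473, 0.3096, 0.1696]
tcp_rot: [1.0, -0.002, 0.0, -0.002]
contact_force: [-0.9, 6.2, -0.7]
opening: 0.111
finger_force: 58.3
0.03 [-0.45  0.16]
0.07 [-1.04  0.39]
0.1 [-1.47  0.57]
0.15 [-2.19  0.92]
0.2 [-2.88  1.29]
0.3 [-4.21  2.15]
0.4 [-5.45  3.13]
0.5 [-6.58  4.23]
0.6 [-7.6   5.44]
0.7 [-8.49  6.75]
0.8 [-9.24  8.14]
0.9 [-9.86  9.59]
1 [-10.32  11.1 ]
1.1 [-10.64  12.65]
1.2 [-10.79  14.22]
1.3 [-10.79  15.81]
```

```bash
python3 -m inch '[{"slide":[-0.15,0,0],"turn":-0.01,"grip":0.5},{"slide":[-0.3,0.05,0],"turn":-0.02,"grip":0.5},{"slide":[-0.45,0.1,0],"turn":-0.03,"grip":0.5},{"slide":[-0.6,0.15,0],"turn":-0.04,"grip":0.5},{"slide":[-0.75,0.2,0],"turn":-0.05,"grip":0.5},{"slide":[-0.9,0.25,0],"turn":-0.06,"grip":0.5},{"slide":[-1.04,0.3,0],"turn":-0.07,"grip":0.5},{"slide":[-1.25,0.4,0],"turn":-0.085,"grip":0.5},{"slide":[-1.47,0.5,0],"turn":-0.1,"grip":0.5},{"slide":[-1.8,0.65,0],"turn":-0.125,"grip":0.5},{"slide":[-2.19,0.85,0],"turn":-0.15,"grip":0.5},{"slide":[-2.5,1.0,0],"turn":-0.175,"grip":0.5},{"slide":[-2.88,1.2,0],"turn":-0.2,"grip":0.5},{"slide":[-2.88,1.2,0],"turn":-0.2,"grip":0.5}]'
python3 - <<'E'
import numpy as np
D0=.2;c,s=np.cos(D0),np.sin(D0)
E
```

```text
time: 11.55
eef_pos: [0.518, 0.2964, 0.1696]
tcp_rot: [0.995, 0.098, -0.0, -0.001]
contact_force: [-2.8, 4.2, 1.1]
opening: 0.114
finger_force: 58.7
```

```bash
python3 -m inch '[{"slide":[-0.45,0.16,0],"turn":-0.03,"grip":0.5},{"slide":[-1.04,0.39,0],"turn":-0.07,"grip":0.5},{"slide":[-1.8,0.75,0],"turn":-0.125,"grip":0.5},{"slide":[-2.88,1.29,0],"turn":-0.2,"grip":0.5},{"slide":[-3.55,1.7,0],"turn":-0.25,"grip":0.5},{"slide":[-4.21,2.15,0],"turn":-0.3,"grip":0.5},{"slide":[-5.05,2.8,0],"turn":-0.367,"grip":0.5},{"slide":[-5.85,3.5,0],"turn":-0.433,"grip":0.5},{"slide":[-6.58,4.23,0],"turn":-0.5,"grip":0.5},{"slide":[-7.27,5.02,0],"turn":-0.567,"grip":0.5},{"slide":[-7.91,5.86,0],"turn":-0.633,"grip":0.5},{"slide":[-8.49,6.75,0],"turn":-0.7,"grip":0.5},{"slide":[-9.0,7.67,0],"turn":-0.767,"grip":0.5},{"slide":[-9.46,8.62,0],"turn":-0.833,"grip":0.5},{"slide":[-9.86,9.59,0],"turn":-0.9,"grip":0.5},{"slide":[-10.1,10.34,0],"turn":-0.95,"grip":0.5},{"slide":[-10.32,11.1,0],"turn":-1.0,"grip":0.5},{"slide":[-10.5,11.87,0],"turn":-1.05,"grip":0.5},{"slide":[-10.64,12.65,0],"turn":-1.1,"grip":0.5},{"slide":[-10.64,12.65,0],"turn":-1.1,"grip":0.5}]'
```

```text
time: 13.55
eef_pos: [0.4387, 0.1497, 0.1695]
tcp_rot: [0.797, 0.604, -0.001, 0.0]
contact_force: [-3.8, 0.7, 3.4]
opening: 0.114
finger_force: 59.0
```

The door is at about 1.34 rad. Now release, rise straight up and look.

```bash
python3 -m inch '[{"slide":[0,0,0],"turn":0,"grip":0.5},{"slide":[0,0,0],"turn":0,"grip":1.5},{"slide":[0,0,0],"turn":0,"grip":2.5},{"slide":[0,0,0],"turn":0,"grip":5},{"slide":[0,0,0],"turn":0,"grip":5},{"slide":[0,0,0],"turn":0,"grip":5},{"slide":[0,0,0],"turn":0,"grip":5},{"slide":[0,0,-1],"turn":0,"grip":5},{"slide":[0,0,-3],"turn":0,"grip":5},{"slide":[0,0,-6],"turn":0,"grip":5},{"slide":[0,0,-9],"turn":0,"grip":5},{"slide":[0,0,-11],"turn":0,"grip":5},{"slide":[0,0,-11],"turn":0,"grip":5},{"slide":[0,0,-11],"turn":0,"grip":5},{"slide":[0,0,-11],"turn":0,"grip":5},{"slide":[0,0,-11],"turn":0,"grip":5}]'
python3 - <<'E'
from h import *
s=ctrl.get_state();p,d=ctrl.read_camera("wrist");cv2.imwrite("pics/w4.png",p[:,:,::-1]);P=wcloud(d,s)
p,d=ctrl.read_camera("scene");Q=cloud("scene",d)[150:250,240:370].reshape(-1,3)
q=Q[(Q[:,2]>.03)&(Q[:,2]<.105)&(Q[:,0]<.57)&(Q[:,0]>.42)&(Q[:,1]<.32)&(Q[:,1]>.08)]
f=cv2.fitLine(q[:,:2].astype(np.float32),cv2.DIST_HUBER,0,.001,.001).ravel();print(f,"theta",np.arctan2(abs(f[0]),abs(f[1]))+.044)
E
```

```text
time: 15.15
eef_pos: [0.4382, 0.1508, 0.2775]
tcp_rot: [0.797, 0.604, -0.001, -0.001]
contact_force: [0.3, -0.1, 0.1]
opening: 0.582
finger_force: 0.0
[ 0.9596 -0.2813  0.4843  0.174 ] theta 1.3296348
```

View pics/w4.png

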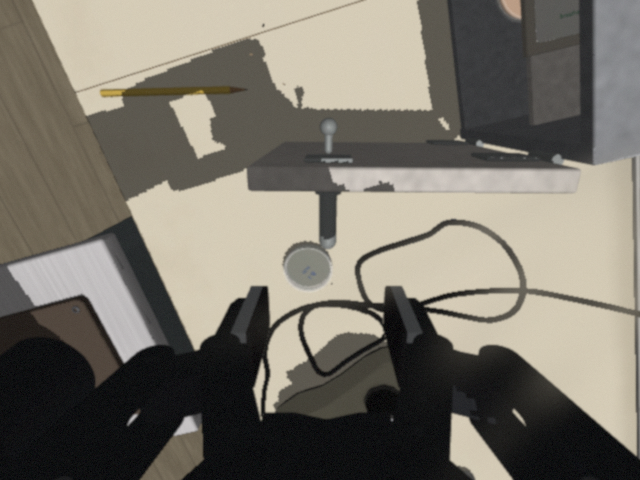

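The door stands open at about 1.33 rad and the gripper is clear above it. The bar is free at (328,215) and nothing else looks disturbed. Handing in.

```bash
python3 -c "from plant import ctrl;print(ctrl.sign_off())"
```

```text
the job is handed in; nothing more can be done
None
```

I pushed the door until the catch snapped it home, left it there with the robot off it for about 0.7 s, then pulled it open through the catch and left it at about 1.33 rad; the job is handed in, no verdict was shown, and the force on the buffer could not be read directly.

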